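Hang the onion and garlic baskets on the rocking crossbar

ROBOT

A 6-joint arm with a two-finger parallel gripper is mounted at the origin on a cart in front of the work surface, level with it; the furniture and walls round the work are solid. World frame = base frame: x ahead of the robot, y to its left, z up, the work surface at z = 0. Lengths are in m, angles in rad, forces in N, time in s.
With the tool pointing down it reaches from about 0.325 to 0.775 m from the base axis. Payload 5.5 kg.
Tool frame: the origin (TCP) lies where the fingers leave the gripper's body, on its centre line; the fingertips stand 80 mm ahead of it and the grasp point (between the pads) lies r.hold_point_z ahead of it (r.hold_point_z is the distance from the TCP to the grasp point, in m); z points along the fingers, y is the line along which they close (so a half turn about z gives the same grasp; the last joint's range is limited). The gripper opens to 88 mm and grips with 3 to 60 N. Pads are 20 mm wide; open, the fingers measure 115 mm over their backs; the gripper's body (75 mm by 178 mm) begins 61 mm behind the grasp point.
Start: joints at [-1.356, 0.091, 1.231, -0, 1.82, -0.057], TCP at [0.161, -0.578, 0.303] pointing down, gripper open.
Joint ranges: [-2.87, 2.87], [-0.86, 2.18], [0.17, 2.46], [-1.51, 4.65], [0.06, 2.69], [-2.65, 2.65]. Speed limits (rad/s): [2.57, 2.57, 3.01, 3.14, 3.14, 3.14].

INTERFACE

Orientations are given as a unit quaternion [x, y, z, w].
In Python, from bench import r, cams gives the robot as it stands. The module is installed in compiled form; this text tells all that it offers.
- The arm moves only by the tool move_arm, never from a script. Its argument "motion" is a list of rows, each an object with "hand": the closure in counts, from 0 (fully open) to 255 (shut); "linear": the shift along the tool's x, y, z in mm, a list of three; "yaw": the turn about the tool's z in degrees. A call has 1 to 12 rows; each row is the pose to reach, as a shift and turn from the pose commanded when the call began, along the tool's axes at that moment; what a row does not reach only later rows make up. A row lasts 1/10 s, in which the tool goes at most 50 mm and 8.59 degrees, less where a joint would pass 70% of its speed; a pose out of reach is approached as far as the arm can. A call with a gripper value outside its range is refused whole. The fingers move at their own pace and stop on an object; the grip force is fixed at half the most. Time passes only in rows, so rows that repeat a pose let the fingers close. It gives the time, the measured TCP pose, the force, the opening and the grip force at its end, in the units of the state.
- r.get_obs(): the state, without advancing time (a new reading comes with each control period).
- cams.capture(name): name is "scene" or "side" or "wrist"; returns a dict with "pixels" (384x512x3 uint8, red, green, blue), "range_z" (384x512 float32, m along the optical axis (not along the pixel's ray), 0 where there is no reading), "fx", "fy", "cx", "cy" (pixels), "R" (3x3) and "t" (3): a world point X has camera coordinates R X + t; the wrist camera has in their place "mount" (4x4, takes a point from camera to tool coordinates, whose origin is the TCP and whose axes are the flange's). Camera axes: x right, y down, z forward; pixel columns grow to the right and rows downward; lengths in m; the calibration is good to about 2 mm. A picture is of the moment at which its call begins: read the wrist's pose just before it.
- r.sign_off(): hands the job in; it is judged then, once.
The state is a dict: "t": time; "qpos": joint angles; "dq": joint speeds; "joint_torque": joint torques, N m; "ee_pos": TCP position; "ee_rot": TCP orientation; "wrist_force": force on the tool from outside, world axes, zero at the start; "ft_torque": the same for the moment, N m; "finger_gap": opening from 0.0 (shut) to 1.0 (fully open); "finger_force": force on a finger pad.
Only numpy, scipy, OpenCV 4.12 (cv2) and the standard library are available. Lean on these libraries where they do the work, as an engineer would, in place of code of your own. Each camera call takes 0.05 s, during which the arm holds its last target. There are 200 camera calls.

TASK

Hang the three wire baskets by their loop handles on the rocking crossbar so that it ends up level: the onion basket on the outer hook of one arm, and one garlic basket on each of the two hooks of the other arm. Start with a garlic basket and load the two arms in turn - garlic, onion on the other arm, then the second garlic - so that the bar never tips right down onto its rubber buffers. Keep the bulbs in their baskets and leave the other things on the worktop where they are.

Things in the scene. Friction and masses are not known exactly. Their poses are not given: they have to be found in the camera images.
- stand: fixed metal stand: heavy round foot 170 mm across, post 18 mm thick, and a horizontal pivot 240 mm above the worktop. Origin: underside of the foot, straight below the pivot. Its x axis points away from the hooks (level), z up, y along the level crossbar towards its left arm. The post stands 26 mm behind the crossbar (+x).
- crossbar (a joint): tilt of the rocking crossbar (14 mm tube, 490 mm long, axis 240 mm up) about the stand's x axis. 0 = level; positive = left arm (+y) up. A rubber spring of 3.9 N m/rad centres it, heavily damped (settles in 1 s); buffers stop it at +-0.22. Alone on an outer hook a garlic basket tips it 0.155, the onion basket down to the buffer, as do both garlic baskets on one arm.
- hook_left_outer (a point): seat (low point of the top surface) of the left arm's outer hook, 220 mm from the pivot along the stand's +y. All four hooks: J of 8 mm wire reaching to the stand's -x; seat 40 mm in front of the bar's axis, 12 mm below it; upturned end 66 mm in front, its top 22 mm above the seat. Bring the loop from the front over the upturned end, then lower it. Hooks move with the bar.
- hook_left_inner (a point): seat of the inner hook of the left arm, 108 mm from the pivot along +y; otherwise as hook_left_outer
- hook_right_inner (a point): seat of the inner hook of the right arm, 108 mm from the pivot along -y; otherwise as hook_left_outer
- hook_right_outer (a point): seat of the outer hook of the right arm, 220 mm from the pivot along -y; otherwise as hook_left_outer
- basket_onion: wire basket holding the onion, 0.42 kg in all. All three baskets: 92 mm wide at the rim, 70 mm deep. Origin: centre of the underside. Stiff upright loop handle of 7 mm wire in the basket's y-z plane: two legs at y = +-22.5 mm (52 mm over the outsides: grip across y), z = 98 to 148 mm, joined by a top wire along y, underside at z = 150, top at 157 mm.
- basket_onion_loop (a point): centre of the underside of the top wire of that basket's loop, which rests on a hook's seat; 150 mm above the basket's underside
- basket_garlic_a: a wire basket like basket_onion, holding one garlic bulb; about 0.28 kg with it
- basket_garlic_a_loop (a point): centre of the underside of the top wire of that basket's loop
- basket_garlic_b: a wire basket like basket_onion, holding the other garlic bulb; about 0.28 kg with it
- basket_garlic_b_loop (a point): centre of the underside of the top wire of that basket's loop
- onion: red onion, 78 mm across, 84 mm tall, lying loose in its basket and standing about 20 mm above the rim; origin at its underside as it stands
- garlic_a: garlic bulb about 60 mm, loose in basket_garlic_a; origin at its underside as it stands
- garlic_b: garlic bulb about 60 mm, loose in basket_garlic_b; origin at its underside as it stands
- salt_shaker: bystander: glass salt shaker 44 mm across, 90 mm tall, on the left; origin at its underside
- jar_honey: bystander: glass jar with grey lid, 86 mm across, 155 mm tall, behind the stand; origin at its underside
- lemon: bystander: lemon 78 x 55 mm, on the right; origin at its underside
- tub_leftover: bystander: lidded food tub 134 x 94 x 51 mm, behind the stand on the right; origin at its underside

How it is judged:
At the end, for the whole second after the job is handed in: Onion basket on one arm's outer hook, garlic baskets on both hooks of the other arm (loops within 25 mm of the seats, baskets upright within 0.2 rad), each bulb within 75 mm of its basket's origin, all at rest, crossbar level within 0.055 rad (3 degrees) (((distance between basket_onion_loop and hook_left_outer below 0.025 m and distance between basket_garlic_a_loop and hook_right_outer below 0.025 m and distance between basket_garlic_b_loop and hook_right_inner below 0.025 m) or (distance between basket_onion_loop and hook_left_outer below 0.025 m and distance between basket_garlic_b_loop and hook_right_outer below 0.025 m and distance between basket_garlic_a_loop and hook_right_inner below 0.025 m) or (distance between basket_onion_loop and hook_right_outer below 0.025 m and distance between basket_garlic_a_loop and hook_left_outer below 0.025 m and distance between basket_garlic_b_loop and hook_left_inner below 0.025 m) or (distance between basket_onion_loop and hook_right_outer below 0.025 m and distance between basket_garlic_b_loop and hook_left_outer below 0.025 m and distance between basket_garlic_a_loop and hook_left_inner below 0.025 m)) and value of joint crossbar between -0.055 and 0.055 rad and velocity of joint crossbar between -0.05 and 0.05 rad/s and angle between each of basket_onion, basket_garlic_a, basket_garlic_b's own z axis and vertical below 0.2 rad and linear speed of each of basket_onion, basket_garlic_a, basket_garlic_b below 0.05 m/s and distance between onion and basket_onion below 0.075 m and distance between garlic_a and basket_garlic_a below 0.075 m and distance between garlic_b and basket_garlic_b below 0.075 m); the robot touches nothing.
It fails at once if the crossbar tips down onto a rubber buffer (more than 0.20 rad from level) (value of joint crossbar above 0.2 rad or value of joint crossbar below -0.2 rad).
It fails at once if a bulb comes out of its basket (distance between onion and basket_onion above 0.1 m or distance between garlic_a and basket_garlic_a above 0.1 m or distance between garlic_b and basket_garlic_b above 0.1 m).
It fails at once if a bystander is moved more than 25 mm (distance of any of salt_shaker, jar_honey, lemon, tub_leftover from where it was at the start of the episode above 0.025 m).
It also fails if it takes over 70 s, if anything falls off the work surface, if the arm or the gripper's body presses on something with over 40 N, if the wrist force passes 120 N, or if a joint passes its speed limit or range.

## Working session

There is one attempt and no reset: what is moved stays moved. The work goes in short steps, Python scripts to look and compute and a tool call to move; the robot and the scene stay as the last step left them, time stands still between calls to the robot, and variables do not carry over. Pictures are saved under pics/ and viewed, at most 14 in all, crops included, and the job is handed in when it is done.

Besides the shell and the picture viewer there is one more tool, called by a JSON object that holds its "op" and its "data", one argument or row to a line. move_arm: Moves the arm, as the interface text tells. Its arguments: {"type":"object","properties":{"motion":{"type":"array","items":{"type":"object","properties":{"hand":{"type":"number"},"linear":{"type":"array","items":{"type":"number"}},"yaw":{"type":"number"}}}}},"required":["motion"]}

```bash
mkdir -p pics; cat > h.py <<'E'
import numpy as np, cv2
from bench import r, cams
from scipy.spatial.transform import Rotation as Ro
def cloud(c):
    z=c["range_z"]; v,u=np.mgrid[:z.shape[0],:z.shape[1]]
    P=np.stack([(u-c["cx"])/c["fx"]*z,(v-c["cy"])/c["fy"]*z,z],-1)
    if "mount" in c:
        o=r.get_obs(); M=np.array(c["mount"]); P=P@M[:3,:3].T+M[:3,3]
        return P@Ro.from_quat(o["ee_rot"]).as_matrix().T+np.array(o["ee_pos"])
    return (P-np.array(c["t"]))@np.array(c["R"])
E
python3 - <<'E'
from h import *
o=r.get_obs(); print(o, r.hold_point_z, Ro.from_quat(o["ee_rot"]).as_matrix().round(3))
for n in("scene","side"):
    c=cams.capture(n); np.savez(n+".npz",**c)
    cv2.imwrite(f"pics/{n}.png",cv2.resize(c["pixels"][:,:,::-1],(800,600)))
    print(n,c["fx"],c["cx"],(-np.array(c["R"]).T@c["t"]).round(3),np.array(c["R"]).round(2).tolist())
E
```

```text
{'t': 0.0, 'qpos': array([-1.35570369e+00,  9.18415511e-02,  1.23188707e+00, -2.88455566e-07,
        1.81981347e+00, -5.67088633e-02]), 'dq': array([-1.35608242e-03, -5.22306482e-04,  7.62325431e-04, -8.60663645e-05,
       -1.88673150e-03, -9.21315088e-04]), 'joint_torque': array([-2.35573389e-04, -4.46461451e+01, -4.06444895e+01,  6.97741192e-02,
        2.96304957e-02, -1.65421839e-04]), 'ee_pos': array([ 0.16104133, -0.57782826,  0.30151644]), 'ee_rot': array([ 9.90779231e-01,  1.35482713e-01, -7.72485140e-05, -9.71652577e-04]), 'wrist_force': array([ 0.13690686,  0.18284398, -0.18976031]), 'ft_torque': array([-0.05958576,  0.00134005, -0.03305171]), 'finger_force': 0.0, 'finger_gap': 0.9997732959875664} 0.0613 [[ 0.963  0.268 -0.   ]
 [ 0.268 -0.963  0.002]
 [ 0.    -0.002 -1.   ]]
scene 409.9277648548211 253.53660781825218 [-0.239 -0.694  1.228] [[0.62, -0.79, -0.02], [-0.57, -0.43, -0.7], [0.54, 0.44, -0.72]]
side 366.44197599492946 248.5330774799711 [-0.209  0.684  0.674] [[-0.65, -0.76, -0.02], [-0.32, 0.3, -0.9], [0.69, -0.58, -0.44]]
```

View pics/scene.png

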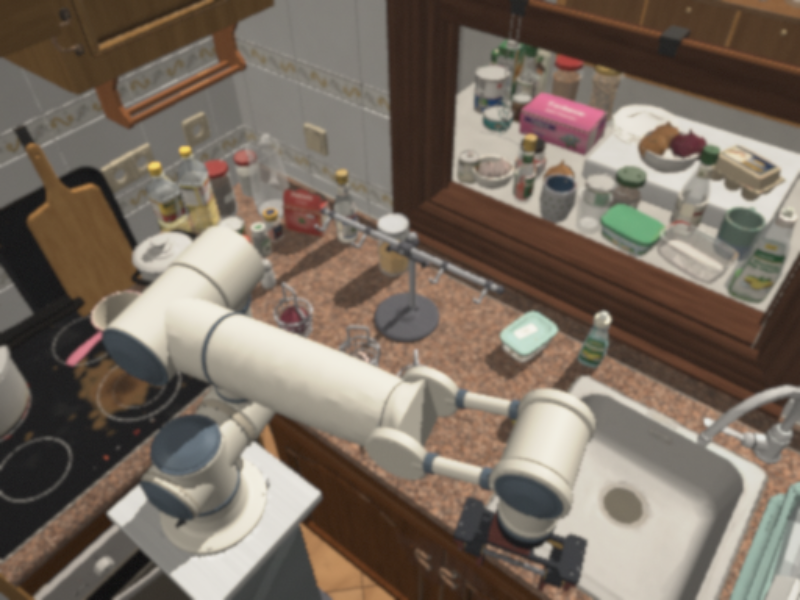

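View pics/side.png

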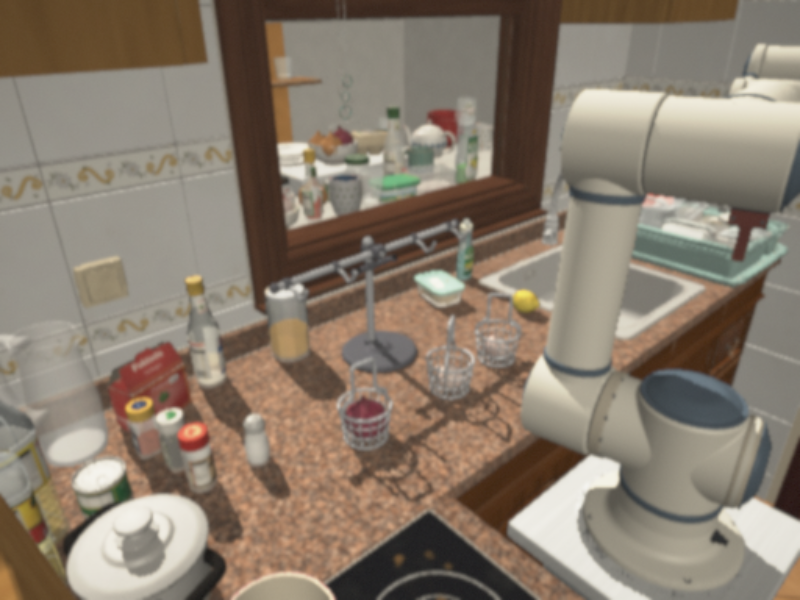

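The side view shows the onion basket at (365,410), garlic baskets at (450,370) and (497,340), the stand at (375,350) with the bar running from (285,280) to (465,230). The arm partly hides them in the scene view.

```bash
python3 - <<'E'
from h import *
c=dict(np.load("side.npz")); P=cloud(c)
def px(u,v): return P[int(v*.64),int(u*.64)].round(3)
for n in [(375,350),(360,345),(390,345)]: print(n,px(*n))
# foot: dark points near z 0-0.03
sub=lambda u0,u1,v0,v1: P[int(v0*.64):int(v1*.64),int(u0*.64):int(u1*.64)].reshape(-1,3)
q=sub(260,480,215,300); q=q[(q[:,2]>.215)&(q[:,2]<.27)&(q[:,0]<.9)]
for s in q[np.argsort(q[:,1])][::8]: print(s.round(3),end=' ')
print()
for n,b in dict(onion=(330,400,350,455),g1=(420,480,310,400),g2=(470,525,285,370)).items():
    q=sub(*b); L=q[(q[:,2]>.105)&(q[:,2]<.17)]; B=q[(q[:,2]>.01)&(q[:,2]<.08)]
    print(n,len(L),L[np.argsort(L[:,2])][::3].round(3).tolist(),'\n body',B.min(0).round(3),B.max(0).round(3),np.median(B,0).round(3))
for n,b in dict(on=(325,405,345,460),g=(415,530,280,410)).items():
    u0,u1,v0,v1=[int(k*.64) for k in b]
    cv2.imwrite(f"pics/c_{n}.png",cv2.resize(c["pixels"][v0:v1,u0:u1,::-1],None,fx=8,fy=8)[:600,:800])
u0,u1,v0,v1=[int(k*.64) for k in(255,535,205,460)]
cv2.imwrite("pics/crop.png",cv2.resize(c["pixels"][v0:v1,u0:u1,::-1],None,fx=3.6,fy=3.6,interpolation=2)); print(u0,v0)
E
```

```text
(375, 350) [0.634 0.014 0.017]
(360, 345) [0.687 0.017 0.011]
(390, 345) [ 0.633 -0.026  0.018]
[ 0.647 -0.251  0.246] [ 0.648 -0.247  0.243] [ 0.85  -0.243  0.216] [ 0.65  -0.229  0.247] [ 0.623 -0.226  0.232] [ 0.631 -0.225  0.238] [ 0.601 -0.223  0.235] [ 0.643 -0.222  0.235] [ 0.618 -0.221  0.228] [ 0.611 -0.219  0.226] [ 0.653 -0.216  0.249] [ 0.648 -0.211  0.241] [ 0.645 -0.199  0.237] [ 0.647 -0.191  0.242] [ 0.886 -0.185  0.216] [ 0.647 -0.176  0.238] [ 0.646 -0.165  0.241] [ 0.648 -0.157  0.235] [ 0.887 -0.15   0.215] [ 0.643 -0.143  0.241] [ 0.868 -0.135  0.215] [ 0.643 -0.129  0.236] [ 0.64  -0.116  0.241] [ 0.585 -0.115  0.245] [ 0.593 -0.113  0.233] [ 0.62  -0.112  0.236] [ 0.6   -0.111  0.225] [ 0.623 -0.11   0.236] [ 0.622 -0.109  0.233] [ 0.645 -0.108  0.234] [ 0.646 -0.104  0.231] [ 0.641 -0.095  0.242] [ 0.895 -0.088  0.216] [ 0.643 -0.079  0.246] [ 0.646 -0.073  0.246] [ 0.644 -0.067  0.245] [ 0.64  -0.058  0.238] [ 0.646 -0.054  0.22 ] [ 0.639 -0.049  0.241] [ 0.638 -0.04   0.243] [ 0.641 -0.033  0.238] [ 0.637 -0.021  0.245] [ 0.66  -0.015  0.247] [ 0.659 -0.011 
[... 3995 characters left out ...]
.434, -0.193, 0.111], [0.466, -0.156, 0.111], [0.436, -0.194, 0.113], [0.467, -0.161, 0.116], [0.467, -0.161, 0.12], [0.467, -0.156, 0.122], [0.471, -0.165, 0.124], [0.436, -0.193, 0.128], [0.471, -0.159, 0.13], [0.471, -0.16, 0.133], [0.435, -0.191, 0.136], [0.469, -0.156, 0.139], [0.435, -0.186, 0.142], [0.434, -0.189, 0.145], [0.436, -0.191, 0.147], [0.467, -0.163, 0.148], [0.441, -0.186, 0.15], [0.463, -0.168, 0.152], [0.452, -0.175, 0.154], [0.447, -0.179, 0.154], [0.464, -0.169, 0.155], [0.456, -0.165, 0.155], [0.443, -0.178, 0.156], [0.464, -0.164, 0.156], [0.447, -0.183, 0.156], [0.45, -0.177, 0.157]] 
 body [ 0.396 -0.404  0.01 ] [ 0.576 -0.023  0.079] [ 0.453 -0.173  0.046]
163 131
```

View pics/crop.png

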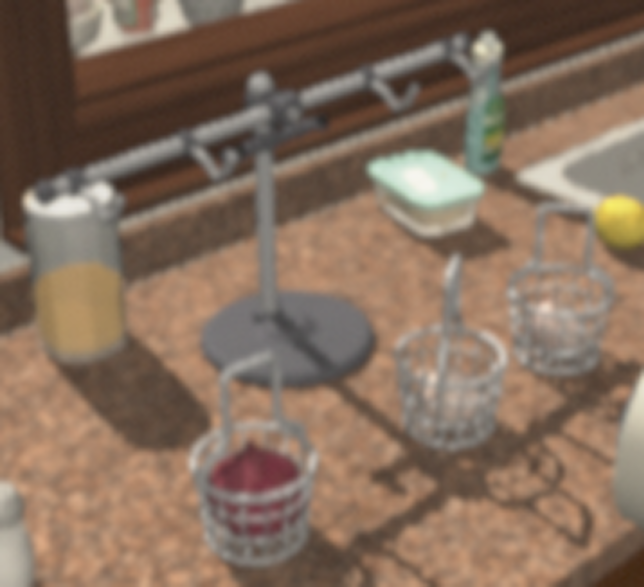

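{"op": "move_arm", "data": {
  "motion": [
    {"hand":0,"linear":[130,-100,0],"yaw":20},
    {"hand":0,"linear":[260,-205,0],"yaw":40},
    {"hand":0,"linear":[389,-308,0],"yaw":61.6},
    {"hand":0,"linear":[389,-308,0],"yaw":61.6},
    {"hand":0,"linear":[389,-308,0],"yaw":61.6},
    {"hand":0,"linear":[389,-308,0],"yaw":61.6},
    {"hand":0,"linear":[389,-308,0],"yaw":61.6},
    {"hand":0,"linear":[389,-308,0],"yaw":61.6},
    {"hand":0,"linear":[389,-308,0],"yaw":61.6},
    {"hand":0,"linear":[389,-308,0],"yaw":61.6},
    {"hand":0,"linear":[389,-308,0],"yaw":61.6},
    {"hand":0,"linear":[389,-308,0],"yaw":61.6}
  ]
}}

```text
t: 1.3
ee_pos: [0.4542, -0.1745, 0.302]
ee_rot: [0.921, -0.389, -0.001, -0.0]
wrist_force: [0.4, -0.4, -0.7]
finger_gap: 1.005
finger_force: 0.0
```

```bash
cat >> h.py <<'E'
def go(x,y,z,A):
    """shift (mm) in tool axes and yaw (deg) from the present pose to TCP x,y,z (mm), tool-x heading A (deg)"""
    o=r.get_obs(); M=Ro.from_quat(o["ee_rot"]).as_matrix()
    a=np.degrees(np.arctan2(M[1,0],M[0,0]))
    print("pos",(o["ee_pos"]*1000).round(1),"A",round(a,1),"t",o["t"],"gap",round(float(o["finger_gap"]),2),"-> linear",(M.T@(np.array([x,y,z])-o["ee_pos"]*1000)).round(1),"yaw",round(a-A,1))
E
python3 - <<'E'
from h import *
go(453,-177,193,-46)
c=cams.capture("wrist"); P=cloud(c).reshape(-1,3)
L=P[(P[:,2]>.14)&(P[:,2]<.165)]; print(len(L),L.mean(0),L.min(0),L.max(0)); 
m=L[:,:2].mean(0); print(m,np.linalg.svd(L[:,:2]-m,full_matrices=False)[2][0])
cv2.imwrite("pics/w1.png",c["pixels"][:,:,::-1])
E
```

```text
pos [ 454.2 -174.5  302. ] A -45.8 t 1.3 gap 1.01 -> linear [  1.1   2.6 109. ] yaw 0.2
958 [ 0.44996466 -0.13850016  0.15481429] [ 0.4275314  -0.19711458  0.1400145 ] [ 0.47331331 -0.0022336   0.1591009 ]
[ 0.44996466 -0.13850016] [ 0.08895123 -0.99603598]
```

View pics/w1.png

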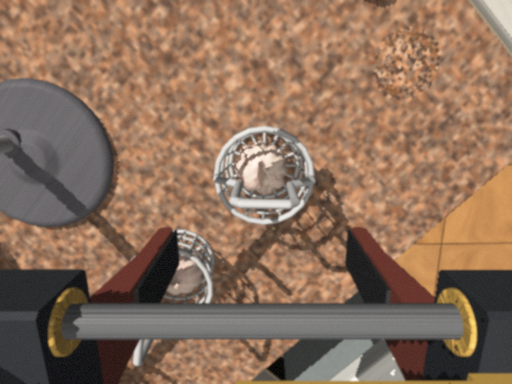

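The wrist view shows garlic basket 2's loop at (265,203), square with the fingers; the other garlic basket is at (190,280).

```bash
python3 - <<'E'
from h import *
P=cloud(cams.capture("wrist")).reshape(-1,3)
for lo,hi in((-.3,-.12),(-.08,.05)):
    L=P[(P[:,2]>.148)&(P[:,2]<.165)&(P[:,1]>lo)&(P[:,1]<hi)]
    m=L.mean(0); d=np.linalg.svd(L[:,:2]-m[:2],full_matrices=False)[2][0]; print(len(L),m,(L.max(0)+L.min(0))/2,np.degrees(np.arctan(-d[0]/d[1])))
L=P[(P[:,2]>.148)&(P[:,2]<.165)&(P[:,1]<-.12)];m=(L.max(0)+L.min(0))*500
go(m[0],m[1],193,-46)
E
```

```text
680 [ 0.45421723 -0.17836373  0.15570007] [ 0.45383384 -0.17788537  0.15358988] -46.71108319677043
194 [ 0.4378325  -0.01448751  0.15624511] [ 0.43655151 -0.01570009  0.15359162] 31.044619297641596
pos [ 453.  -176.9  302.2] A -46.0 t 1.4 gap 1.0 -> linear [  1.4  -0.  109.2] yaw 0.0
```

{"op": "move_arm", "data": {
  "motion": [
    {"hand":0,"linear":[1.4,0,35],"yaw":0.7},
    {"hand":0,"linear":[1.4,0,70],"yaw":0.7},
    {"hand":0,"linear":[1.4,0,95],"yaw":0.7},
    {"hand":0,"linear":[1.4,0,108],"yaw":0.7},
    {"hand":0,"linear":[1.4,0,108],"yaw":0.7},
    {"hand":255,"linear":[1.4,0,108],"yaw":0.7},
    {"hand":255,"linear":[1.4,0,108],"yaw":0.7},
    {"hand":255,"linear":[1.4,0,108],"yaw":0.7},
    {"hand":255,"linear":[1.4,0,108],"yaw":0.7},
    {"hand":255,"linear":[1.4,0,108],"yaw":0.7},
    {"hand":255,"linear":[1.4,0,106],"yaw":0.7},
    {"hand":255,"linear":[1.4,0,102],"yaw":0.7}
  ]
}}

```text
t: 2.6
ee_pos: [0.4537, -0.1777, 0.1999]
ee_rot: [0.918, -0.397, -0.001, -0.0]
wrist_force: [0.6, -0.0, -2.6]
finger_gap: 0.592
finger_force: 30.0
```

```bash
python3 - <<'E'
from h import *
print(r.get_obs()["finger_force"])
go(540,-225,310,2.3)
E
```

```text
29.996942058205605
pos [ 453.7 -177.7  199.9] A -46.7 t 2.6 gap 0.59 -> linear [  93.4  -30.3 -110.3] yaw -49.0
```

{"op": "move_arm", "data": {
  "motion": [
    {"hand":255,"linear":[0,0,-12],"yaw":0},
    {"hand":255,"linear":[0,0,-30],"yaw":0},
    {"hand":255,"linear":[5,-2,-50],"yaw":-4},
    {"hand":255,"linear":[15,-5,-70],"yaw":-9},
    {"hand":255,"linear":[30,-10,-88],"yaw":-16},
    {"hand":255,"linear":[45,-15,-102],"yaw":-23},
    {"hand":255,"linear":[60,-20,-110],"yaw":-30},
    {"hand":255,"linear":[75,-25,-110],"yaw":-37},
    {"hand":255,"linear":[87,-28,-110],"yaw":-43},
    {"hand":255,"linear":[93.4,-30.3,-110.3],"yaw":-47},
    {"hand":255,"linear":[93.4,-30.3,-110.3],"yaw":-49},
    {"hand":255,"linear":[93.4,-30.3,-110.3],"yaw":-49}
  ]
}}

```text
t: 3.8
ee_pos: [0.5403, -0.2252, 0.3113]
ee_rot: [1.0, 0.02, -0.0, -0.0]
wrist_force: [-0.2, 1.0, -2.7]
finger_gap: 0.583
finger_force: 30.0
```

```bash
python3 - <<'E'
from h import *
go(611,-224.5,310,2.3)
c=cams.capture("side"); P=cloud(c)
cv2.imwrite("pics/s2.png",cv2.resize(c["pixels"][130:280,200:400,::-1],(800,600),interpolation=2))
c=cams.capture("wrist"); cv2.imwrite("pics/w2.png",c["pixels"][:,:,::-1])
E
```

```text
pos [ 540.3 -225.2  311.3] A 2.3 t 3.8 gap 0.58 -> linear [70.7  2.1  1.3] yaw -0.0
```

View pics/s2.png

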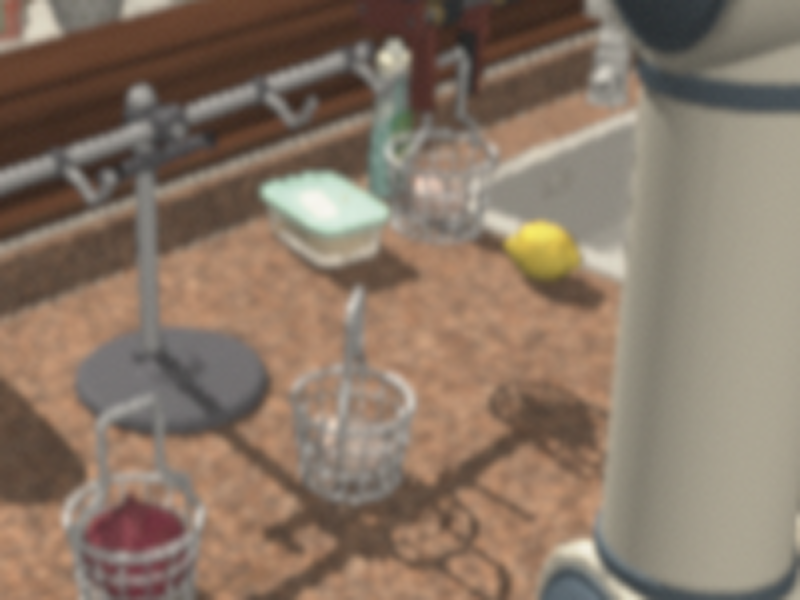

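View pics/w2.png

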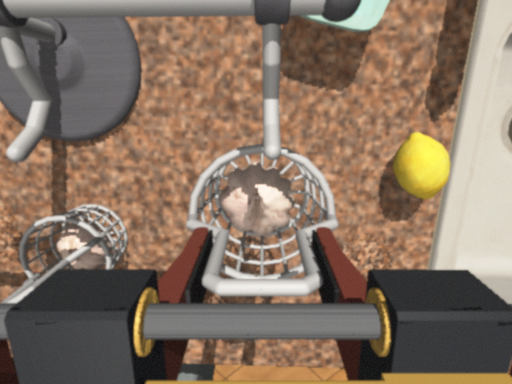

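The side view shows the basket held at (440,180), clear of everything. In the wrist view the hook tip is at (272,150) and the loop's centre at (262,285), nearly in line.

```bash
cat >> h.py <<'E'
def hook():
    c=cams.capture("wrist"); P=cloud(c); z=c["range_z"]>0
    q=P[75:158,240:310][z[75:158,240:310]]; k=q[(q[:,2]>.19)&(q[:,2]<.32)]
    for a in np.arange(.52,.68,.01):
        s=k[(k[:,0]>a)&(k[:,0]<=a+.01)]
        if len(s)>5: print(round(a+.005,3),len(s),np.median(s,0).round(4),s[:,2].max().round(3))
    q=P[265:300,225:300].reshape(-1,3); k=q[(q[:,2]>.24)&(q[:,2]<.40)]; print("loop",np.median(k,0).round(4))
    return c
E
python3 - <<'E'
from h import *
hook()
E
```

```text
0.595 434 [ 0.5954 -0.2267  0.2474] 0.251
0.605 387 [ 0.6047 -0.2265  0.2333] 0.241
0.615 366 [ 0.6152 -0.2258  0.2277] 0.232
0.625 208 [ 0.6226 -0.2254  0.2322] 0.235
loop [ 0.5412 -0.2252  0.2728]
```

{"op": "move_arm", "data": {
  "motion": [
    {"hand":255,"linear":[15,3.8,0],"yaw":0},
    {"hand":255,"linear":[32,3.8,0],"yaw":0},
    {"hand":255,"linear":[50,3.8,0],"yaw":0},
    {"hand":255,"linear":[66,3.8,0],"yaw":0},
    {"hand":255,"linear":[74.6,3.8,0],"yaw":0},
    {"hand":255,"linear":[74.6,3.8,0],"yaw":0},
    {"hand":255,"linear":[74.6,3.8,10],"yaw":0},
    {"hand":255,"linear":[74.6,3.8,20],"yaw":0},
    {"hand":255,"linear":[74.6,3.8,30],"yaw":0},
    {"hand":255,"linear":[74.6,3.8,37],"yaw":0},
    {"hand":255,"linear":[74.6,3.8,44],"yaw":0},
    {"hand":255,"linear":[74.6,3.8,44],"yaw":0}
  ]
}}

```text
t: 5.15
ee_pos: [0.6146, -0.2258, 0.2655]
ee_rot: [1.0, 0.02, -0.001, -0.0]
wrist_force: [1.3, -0.6, -2.4]
finger_gap: 0.585
finger_force: 30.0
```

```bash
python3 - <<'E'
from h import *
o=r.get_obs();print(o["wrist_force"],o["ft_torque"])
go(615,-225,245,2.3)
E
```

```text
[ 1.31321407 -0.62779557 -2.41699524] [-1.48170403e-02 -8.72181387e-02 -3.33134632e-05]
pos [ 614.6 -225.8  265.5] A 2.3 t 5.15 gap 0.59 -> linear [ 0.5 -0.8 20.5] yaw -0.0
```

{"op": "move_arm", "data": {
  "motion": [
    {"hand":255,"linear":[0,0,5],"yaw":0},
    {"hand":255,"linear":[0,0,10],"yaw":0},
    {"hand":255,"linear":[0,0,10],"yaw":0},
    {"hand":255,"linear":[0,0,10],"yaw":0}
  ]
}}

```text
t: 5.55
ee_pos: [0.615, -0.2258, 0.257]
ee_rot: [1.0, 0.02, 0.0, -0.0]
wrist_force: [1.3, 1.5, -1.3]
finger_gap: 0.58
finger_force: 30.0
```

```bash
python3 - <<'E'
from h import *
o=r.get_obs();print(o["wrist_force"],o["ft_torque"])
c=hook(); cv2.imwrite("pics/w3.png",c["pixels"][:,:,::-1])
E
```

```text
[ 1.26762757  1.53207646 -1.27923625] [ 0.19961866 -0.1761006   0.00212697]
loop [ 0.6895 -0.2226  0.3395]
```

View pics/w3.png

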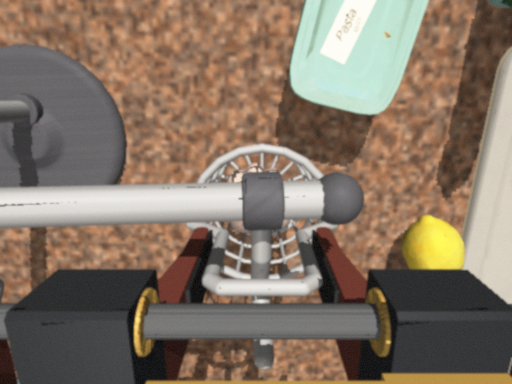

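The hook passes through the loop, with its end showing in front at (262,350), and the bar is taking the load.

{"op": "move_arm", "data": {
  "motion": [
    {"hand":255,"linear":[0,0,4],"yaw":0},
    {"hand":255,"linear":[0,0,8],"yaw":0},
    {"hand":255,"linear":[0,0,13],"yaw":0},
    {"hand":255,"linear":[0,0,13],"yaw":0},
    {"hand":255,"linear":[0,0,13],"yaw":0},
    {"hand":90,"linear":[0,0,13],"yaw":0},
    {"hand":60,"linear":[0,0,13],"yaw":0},
    {"hand":30,"linear":[0,0,13],"yaw":0},
    {"hand":0,"linear":[0,0,13],"yaw":0},
    {"hand":0,"linear":[0,0,13],"yaw":0},
    {"hand":0,"linear":[0,0,13],"yaw":0},
    {"hand":0,"linear":[0,0,13],"yaw":0}
  ]
}}

```text
t: 6.8
ee_pos: [0.6148, -0.226, 0.2439]
ee_rot: [1.0, 0.02, -0.0, 0.0]
wrist_force: [0.2, -0.1, -1.0]
finger_gap: 1.001
finger_force: 0.0
```

```bash
python3 - <<'E'
from h import *
o=r.get_obs();print(o["wrist_force"])
go(540,-225,330,2.3)
E
```

```text
[ 0.22635963 -0.12605033 -1.03973703]
pos [ 614.8 -226.   243.9] A 2.3 t 6.8 gap 1.0 -> linear [-74.7  -3.9 -86.1] yaw -0.0
```

{"op": "move_arm", "data": {
  "motion": [
    {"hand":0,"linear":[0,0,-25],"yaw":0},
    {"hand":0,"linear":[0,0,-60],"yaw":0},
    {"hand":0,"linear":[0,0,-90],"yaw":0},
    {"hand":0,"linear":[-45,0,-90],"yaw":0},
    {"hand":0,"linear":[-90,0,-90],"yaw":0},
    {"hand":0,"linear":[-130,-20,-90],"yaw":0}
  ]
}}

```text
t: 7.4
ee_pos: [0.4827, -0.2123, 0.3335]
ee_rot: [1.0, 0.019, -0.0, 0.0]
wrist_force: [-1.1, 0.9, 0.1]
finger_gap: 1.006
finger_force: 0.0
```

```bash
python3 - <<'E'
from h import *
go(441,196,305,-1)
E
```

```text
pos [ 482.7 -212.3  333.5] A 2.2 t 7.4 gap 1.01 -> linear [ -26.3 -409.6   28.3] yaw 3.2
```

{"op": "move_arm", "data": {
  "motion": [
    {"hand":0,"linear":[-26,-45,0],"yaw":3},
    {"hand":0,"linear":[-26,-95,0],"yaw":3},
    {"hand":0,"linear":[-26,-145,0],"yaw":3},
    {"hand":0,"linear":[-26,-195,0],"yaw":3},
    {"hand":0,"linear":[-26,-245,0],"yaw":3},
    {"hand":0,"linear":[-26,-295,0],"yaw":3},
    {"hand":0,"linear":[-26,-345,0],"yaw":3},
    {"hand":0,"linear":[-26,-385,20],"yaw":3},
    {"hand":0,"linear":[-26,-409,28],"yaw":3},
    {"hand":0,"linear":[-26,-409,28],"yaw":3},
    {"hand":0,"linear":[-26,-409,28],"yaw":3},
    {"hand":0,"linear":[-26,-409,28],"yaw":3}
  ]
}}

```text
t: 8.6
ee_pos: [0.4422, 0.1956, 0.3067]
ee_rot: [1.0, -0.007, 0.001, 0.0]
wrist_force: [-0.1, 0.3, 0.7]
finger_gap: 1.0
finger_force: 0.0
```

```bash
python3 - <<'E'
from h import *
c=cams.capture("wrist"); P=cloud(c).reshape(-1,3)
L=P[(P[:,2]>.148)&(P[:,2]<.165)&(abs(P[:,1]-.196)<.04)]
m=L.mean(0); d=np.linalg.svd(L[:,:2]-m[:2],full_matrices=False)[2][0]; print(len(L),m,(L.max(0)+L.min(0))/2,A:=np.degrees(np.arctan(-d[0]/d[1])))
m=(L.max(0)+L.min(0))*500
go(m[0],m[1],194,A)
c=cams.capture("side"); P=cloud(c).reshape(-1,3)  # bar tilt
q=P[(abs(P[:,0]-.638)<.02)&(P[:,2]>.19)&(P[:,2]<.3)&(abs(P[:,1])>.03)]
print(len(q),np.polyfit(q[:,1],q[:,2],1))
cv2.imwrite("pics/s3.png",cv2.resize(c["pixels"][110:300,150:400,::-1],(790,600),interpolation=2))
E
```

```text
648 [0.44178607 0.19575635 0.15566428] [0.44161001 0.19573687 0.15392567] -4.7632696453789976
pos [442.3 195.5 306.9] A -0.8 t 8.65 gap 1.0 -> linear [ -0.9  -0.2 112.9] yaw 3.9
291 [0.15331712 0.23923173]
```

View pics/s3.png

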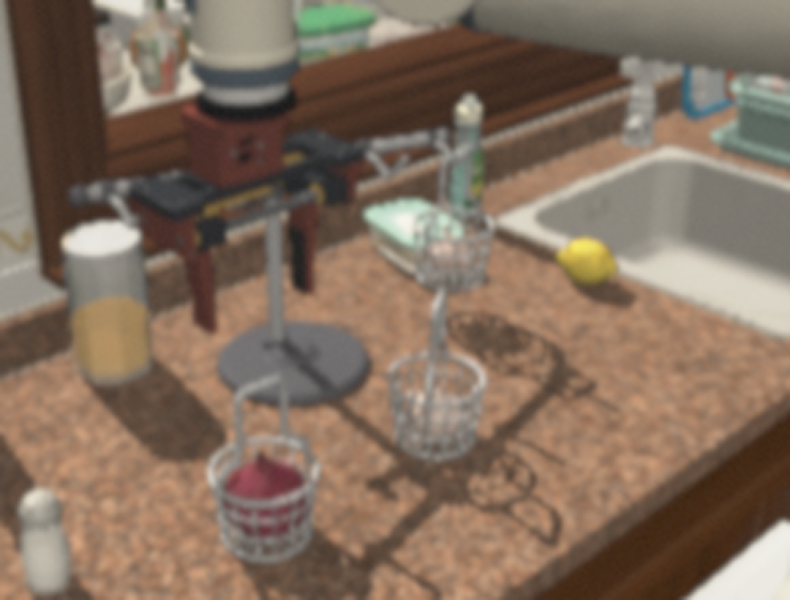

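The garlic basket hangs on the right outer hook (455,240), and the bar is tilted 0.153 as expected. The gripper is above the onion basket at (262,480).

{"op": "move_arm", "data": {
  "motion": [
    {"hand":0,"linear":[-1,0,35],"yaw":4},
    {"hand":0,"linear":[-1,0,70],"yaw":4},
    {"hand":0,"linear":[-1,0,98],"yaw":4},
    {"hand":0,"linear":[-1,0,112.5],"yaw":4},
    {"hand":0,"linear":[-1,0,112.5],"yaw":4},
    {"hand":255,"linear":[-1,0,112.5],"yaw":4},
    {"hand":255,"linear":[-1,0,112.5],"yaw":4},
    {"hand":255,"linear":[-1,0,112.5],"yaw":4},
    {"hand":255,"linear":[-1,0,112.5],"yaw":4},
    {"hand":255,"linear":[-1,0,112.5],"yaw":4},
    {"hand":255,"linear":[-1,0,109],"yaw":4},
    {"hand":255,"linear":[-1,0,104],"yaw":4}
  ]
}}

```text
t: 9.9
ee_pos: [0.4405, 0.1965, 0.2011]
ee_rot: [0.999, -0.041, -0.001, 0.0]
wrist_force: [0.2, 0.1, -3.6]
finger_gap: 0.584
finger_force: 30.0
```

```bash
python3 - <<'E'
from h import *
go(520,215,348,2.3)
E
```

```text
pos [440.5 196.5 201.1] A -4.7 t 9.9 gap 0.58 -> linear [  77.4  -24.9 -147.1] yaw -7.0
```

{"op": "move_arm", "data": {
  "motion": [
    {"hand":255,"linear":[0,0,-10],"yaw":0},
    {"hand":255,"linear":[0,0,-25],"yaw":0},
    {"hand":255,"linear":[0,0,-45],"yaw":0},
    {"hand":255,"linear":[0,0,-65],"yaw":-1},
    {"hand":255,"linear":[5,-2,-85],"yaw":-2},
    {"hand":255,"linear":[15,-5,-105],"yaw":-3},
    {"hand":255,"linear":[30,-10,-123],"yaw":-4},
    {"hand":255,"linear":[45,-15,-137],"yaw":-5},
    {"hand":255,"linear":[60,-20,-145],"yaw":-6},
    {"hand":255,"linear":[72,-23,-147],"yaw":-7},
    {"hand":255,"linear":[77,-25,-147],"yaw":-7},
    {"hand":255,"linear":[77,-25,-147],"yaw":-7}
  ]
}}

```text
t: 11.1
ee_pos: [0.5201, 0.2152, 0.349]
ee_rot: [1.0, 0.02, -0.0, 0.0]
wrist_force: [-1.0, -0.7, -4.3]
finger_gap: 0.584
finger_force: 30.0
```

```bash
python3 - <<'E'
from h import *
hook()
go(593,213.5,348,2.3)
E
```

```text
0.555 142 [0.5559 0.2188 0.1993] 0.225
0.565 409 [0.5637 0.2171 0.2257] 0.283
0.575 442 [0.5752 0.2103 0.2794] 0.285
0.585 372 [0.5848 0.2124 0.2655] 0.273
0.595 351 [0.5952 0.2135 0.2613] 0.266
0.605 185 [0.6024 0.2132 0.2662] 0.27
loop [0.5213 0.2155 0.3116]
pos [519.6 215.2 348.9] A 2.3 t 11.15 gap 0.58 -> linear [73.3  4.5  0.8] yaw -0.0
```

{"op": "move_arm", "data": {
  "motion": [
    {"hand":255,"linear":[15,5,0],"yaw":0},
    {"hand":255,"linear":[32,5,0],"yaw":0},
    {"hand":255,"linear":[50,5,0],"yaw":0},
    {"hand":255,"linear":[66,5,0],"yaw":0},
    {"hand":255,"linear":[75.3,5,0],"yaw":0},
    {"hand":255,"linear":[75.3,5,0],"yaw":0},
    {"hand":255,"linear":[75.3,5,10],"yaw":0},
    {"hand":255,"linear":[75.3,5,22],"yaw":0},
    {"hand":255,"linear":[75.3,5,34],"yaw":0},
    {"hand":255,"linear":[75.3,5,42],"yaw":0},
    {"hand":255,"linear":[75.3,5,50],"yaw":0},
    {"hand":255,"linear":[75.3,5,55],"yaw":0}
  ]
}}

```text
t: 12.35
ee_pos: [0.5946, 0.2135, 0.2931]
ee_rot: [1.0, 0.02, -0.001, -0.0]
wrist_force: [-3.2, 1.8, -1.9]
finger_gap: 0.589
finger_force: 30.0
```

```bash
python3 - <<'E'
from h import *
print(r.get_obs()["wrist_force"]); go(595,213,262,2.3)
c=cams.capture("wrist"); cv2.imwrite("pics/w4.png",c["pixels"][:,:,::-1])
E
```

```text
[-3.21368489  1.80971249 -1.92827087]
pos [594.6 213.5 293.1] A 2.3 t 12.35 gap 0.59 -> linear [ 0.4  0.5 31.1] yaw 0.0
```

View pics/w4.png

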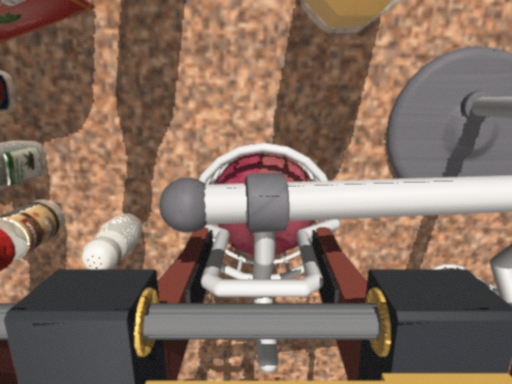

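The left outer hook passes through the onion basket's loop, with its end at (266,355) in front of the top wire. Now lower it further and release.

{"op": "move_arm", "data": {
  "motion": [
    {"hand":255,"linear":[0,0,5],"yaw":0},
    {"hand":255,"linear":[0,0,10],"yaw":0},
    {"hand":255,"linear":[0,0,15],"yaw":0},
    {"hand":255,"linear":[0,0,20],"yaw":0},
    {"hand":255,"linear":[0,0,25],"yaw":0},
    {"hand":255,"linear":[0,0,30],"yaw":0},
    {"hand":255,"linear":[0,0,32],"yaw":0},
    {"hand":255,"linear":[0,0,32],"yaw":0},
    {"hand":255,"linear":[0,0,32],"yaw":0},
    {"hand":255,"linear":[0,0,32],"yaw":0}
  ]
}}

```text
t: 13.4
ee_pos: [0.595, 0.2126, 0.2624]
ee_rot: [1.0, 0.02, -0.0, 0.0]
wrist_force: [-5.5, -1.8, -0.7]
finger_gap: 0.586
finger_force: 30.0
```

{"op": "move_arm", "data": {
  "motion": [
    {"hand":90,"linear":[0,0,0],"yaw":0},
    {"hand":60,"linear":[0,0,0],"yaw":0},
    {"hand":30,"linear":[0,0,0],"yaw":0},
    {"hand":0,"linear":[0,0,0],"yaw":0},
    {"hand":0,"linear":[0,0,0],"yaw":0},
    {"hand":0,"linear":[0,0,0],"yaw":0},
    {"hand":0,"linear":[0,0,0],"yaw":0},
    {"hand":0,"linear":[0,0,-25],"yaw":0},
    {"hand":0,"linear":[0,0,-65],"yaw":0},
    {"hand":0,"linear":[-45,0,-70],"yaw":0},
    {"hand":0,"linear":[-90,0,-70],"yaw":0},
    {"hand":0,"linear":[-130,0,-70],"yaw":0}
  ]
}}

```text
t: 14.6
ee_pos: [0.4641, 0.2079, 0.3323]
ee_rot: [1.0, 0.02, 0.0, -0.0]
wrist_force: [-0.8, 0.1, 0.1]
finger_gap: 0.999
finger_force: 0.0
```

```bash
python3 - <<'E'
from h import *
go(443,-17,305,33)
E
```

```text
pos [464.1 207.9 332.3] A 2.3 t 14.6 gap 1.0 -> linear [-30.  223.9  27.2] yaw -30.7
```

{"op": "move_arm", "data": {
  "motion": [
    {"hand":0,"linear":[-30,45,0],"yaw":-6},
    {"hand":0,"linear":[-30,95,0],"yaw":-13},
    {"hand":0,"linear":[-30,145,0],"yaw":-20},
    {"hand":0,"linear":[-30,195,10],"yaw":-26},
    {"hand":0,"linear":[-30,224,27],"yaw":-31},
    {"hand":0,"linear":[-30,224,27],"yaw":-31},
    {"hand":0,"linear":[-30,224,27],"yaw":-31},
    {"hand":0,"linear":[-30,224,27],"yaw":-31}
  ]
}}

```text
t: 15.4
ee_pos: [0.4443, -0.0163, 0.3056]
ee_rot: [0.958, 0.286, 0.001, -0.0]
wrist_force: [1.2, -0.2, 0.0]
finger_gap: 1.001
finger_force: 0.0
```

```bash
python3 - <<'E'
from h import *
c=cams.capture("wrist"); P=cloud(c).reshape(-1,3)
L=P[(P[:,2]>.148)&(P[:,2]<.165)&(abs(P[:,1]+.017)<.04)&(abs(P[:,0]-.443)<.04)]
m=L.mean(0); d=np.linalg.svd(L[:,:2]-m[:2],full_matrices=False)[2][0]; print(len(L),m,(L.max(0)+L.min(0))/2,A:=np.degrees(np.arctan(-d[0]/d[1])))
m=(L.max(0)+L.min(0))*500
go(m[0],m[1],194,A)
c=cams.capture("side"); P=cloud(c).reshape(-1,3)  # bar tilt
q=P[(abs(P[:,0]-.638)<.02)&(P[:,2]>.205)&(P[:,2]<.28)&(abs(P[:,1])>.03)&(abs(P[:,1])<.25)]
print(len(q),np.polyfit(q[:,1],q[:,2],1))
E
```

```text
640 [ 0.4443259  -0.01946057  0.15568898] [ 0.44376821 -0.01947556  0.15368609] 33.98460265727626
pos [444.4 -16.  305.7] A 33.3 t 15.45 gap 1.0 -> linear [ -2.6   2.5 111.7] yaw -0.7
564 [-0.05002265  0.23783948]
```

{"op": "move_arm", "data": {
  "motion": [
    {"hand":0,"linear":[-2.3,2.5,35],"yaw":-0.7},
    {"hand":0,"linear":[-2.3,2.5,70],"yaw":-0.7},
    {"hand":0,"linear":[-2.3,2.5,98],"yaw":-0.7},
    {"hand":0,"linear":[-2.3,2.5,111.5],"yaw":-0.7},
    {"hand":0,"linear":[-2.3,2.5,111.5],"yaw":-0.7},
    {"hand":255,"linear":[-2.3,2.5,111.5],"yaw":-0.7},
    {"hand":255,"linear":[-2.3,2.5,111.5],"yaw":-0.7},
    {"hand":255,"linear":[-2.3,2.5,111.5],"yaw":-0.7},
    {"hand":255,"linear":[-2.3,2.5,111.5],"yaw":-0.7},
    {"hand":255,"linear":[-2.3,2.5,111.5],"yaw":-0.7},
    {"hand":255,"linear":[-2.3,2.5,108],"yaw":-0.7},
    {"hand":255,"linear":[-2.3,2.5,102],"yaw":-0.7}
  ]
}}

```text
t: 16.7
ee_pos: [0.4433, -0.0204, 0.2023]
ee_rot: [0.956, 0.292, -0.001, -0.0]
wrist_force: [-0.6, 0.1, -3.1]
finger_gap: 0.585
finger_force: 30.0
```

```bash
python3 - <<'E'
from h import *
go(535,-115,322,2.3)
E
```

```text
pos [443.3 -20.4 202.3] A 34.0 t 16.7 gap 0.58 -> linear [  23.1  129.6 -119.9] yaw 31.7
```

{"op": "move_arm", "data": {
  "motion": [
    {"hand":255,"linear":[0,0,-12],"yaw":0},
    {"hand":255,"linear":[0,0,-30],"yaw":0},
    {"hand":255,"linear":[1,6,-50],"yaw":3},
    {"hand":255,"linear":[4,20,-70],"yaw":7},
    {"hand":255,"linear":[7,38,-90],"yaw":12},
    {"hand":255,"linear":[10,57,-108],"yaw":17},
    {"hand":255,"linear":[13,76,-118],"yaw":21},
    {"hand":255,"linear":[17,95,-120],"yaw":25},
    {"hand":255,"linear":[20,112,-120],"yaw":29},
    {"hand":255,"linear":[22,124,-120],"yaw":31.7},
    {"hand":255,"linear":[23,129.6,-120],"yaw":31.7},
    {"hand":255,"linear":[23,129.6,-120],"yaw":31.7}
  ]
}}

```text
t: 17.9
ee_pos: [0.5354, -0.1154, 0.323]
ee_rot: [1.0, 0.02, -0.0, -0.0]
wrist_force: [-0.6, -0.2, -3.1]
finger_gap: 0.582
finger_force: 30.0
```

```bash
python3 - <<'E'
from h import *
c=hook(); cv2.imwrite("pics/w5.png",c["pixels"][:,:,::-1])
go(608,-113,322,2.3)
E
```

```text
0.575 277 [ 0.5777 -0.1246  0.1998] 0.202
0.585 325 [ 0.586  -0.114   0.2555] 0.258
0.595 417 [ 0.5947 -0.1143  0.2466] 0.257
0.605 347 [ 0.6049 -0.1147  0.2361] 0.242
0.615 374 [ 0.6153 -0.1139  0.2379] 0.244
loop [ 0.5366 -0.1147  0.2857]
pos [ 535.1 -115.   323.1] A 2.3 t 17.95 gap 0.59 -> linear [72.9  1.   1.1] yaw 0.0
```

View pics/w5.png

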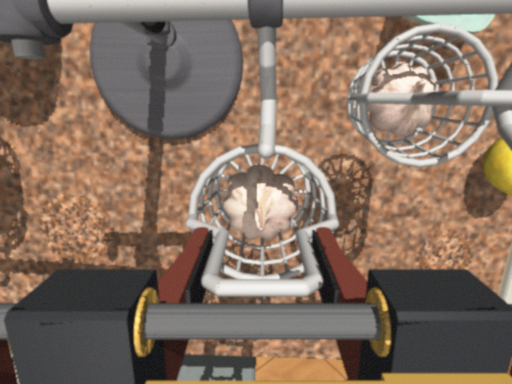

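The held loop at (262,285) is lined up with the right inner hook, whose tip is at (267,150). The first garlic basket hangs clear on the right at (420,95).

{"op": "move_arm", "data": {
  "motion": [
    {"hand":255,"linear":[15,2.3,0],"yaw":0},
    {"hand":255,"linear":[32,2.3,0],"yaw":0},
    {"hand":255,"linear":[50,2.3,0],"yaw":0},
    {"hand":255,"linear":[66,2.3,0],"yaw":0},
    {"hand":255,"linear":[75,2.3,0],"yaw":0},
    {"hand":255,"linear":[75,2.3,0],"yaw":0},
    {"hand":255,"linear":[75,2.3,12],"yaw":0},
    {"hand":255,"linear":[75,2.3,24],"yaw":0},
    {"hand":255,"linear":[75,2.3,35],"yaw":0},
    {"hand":255,"linear":[75,2.3,42],"yaw":0},
    {"hand":255,"linear":[75,2.3,46],"yaw":0},
    {"hand":255,"linear":[75,2.3,48],"yaw":0}
  ]
}}

```text
t: 19.15
ee_pos: [0.6097, -0.1142, 0.2747]
ee_rot: [1.0, 0.02, -0.0, -0.0]
wrist_force: [-2.5, 0.7, -0.7]
finger_gap: 0.587
finger_force: 30.0
```

```bash
python3 - <<'E'
from h import *
print(r.get_obs()["wrist_force"]); go(610,-114,275,2.3)
c=cams.capture("wrist"); cv2.imwrite("pics/w6.png",c["pixels"][:,:,::-1])
E
```

```text
[-2.47155289  0.74074387 -0.72069117]
pos [ 609.7 -114.2  274.7] A 2.3 t 19.15 gap 0.59 -> linear [ 0.3 -0.2 -0.3] yaw -0.0
```

View pics/w6.png

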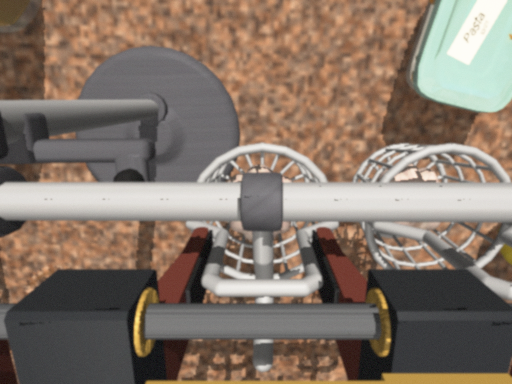

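The inner hook passes through the loop, its end at (262,355). Release with a partial opening to spare the neighbouring basket, then go straight up and back.

{"op": "move_arm", "data": {
  "motion": [
    {"hand":90,"linear":[0,0,0],"yaw":0},
    {"hand":70,"linear":[0,0,0],"yaw":0},
    {"hand":50,"linear":[0,0,0],"yaw":0},
    {"hand":50,"linear":[0,0,0],"yaw":0},
    {"hand":50,"linear":[0,0,0],"yaw":0},
    {"hand":50,"linear":[0,0,0],"yaw":0},
    {"hand":50,"linear":[0,0,-15],"yaw":0},
    {"hand":50,"linear":[0,0,-40],"yaw":0},
    {"hand":50,"linear":[0,0,-75],"yaw":0},
    {"hand":50,"linear":[-45,0,-80],"yaw":0},
    {"hand":50,"linear":[-90,0,-80],"yaw":0},
    {"hand":50,"linear":[-130,0,-80],"yaw":0}
  ]
}}

```text
t: 20.4
ee_pos: [0.479, -0.1196, 0.3566]
ee_rot: [1.0, 0.02, 0.001, 0.0]
wrist_force: [0.0, -0.2, 0.7]
finger_gap: 0.808
finger_force: 0.0
```

{"op": "move_arm", "data": {
  "motion": [
    {"hand":50,"linear":[0,40,0],"yaw":0},
    {"hand":50,"linear":[0,90,0],"yaw":0},
    {"hand":50,"linear":[0,140,0],"yaw":0},
    {"hand":50,"linear":[0,180,0],"yaw":0},
    {"hand":50,"linear":[0,200,0],"yaw":0},
    {"hand":50,"linear":[0,200,0],"yaw":0},
    {"hand":50,"linear":[0,200,0],"yaw":0},
    {"hand":50,"linear":[0,200,0],"yaw":0},
    {"hand":50,"linear":[0,200,0],"yaw":0},
    {"hand":50,"linear":[0,200,0],"yaw":0},
    {"hand":50,"linear":[0,200,0],"yaw":0},
    {"hand":50,"linear":[0,200,0],"yaw":0}
  ]
}}

```text
t: 21.6
ee_pos: [0.4883, -0.319, 0.3551]
ee_rot: [1.0, 0.02, 0.0, 0.0]
wrist_force: [-0.5, 0.6, 0.3]
finger_gap: 0.807
finger_force: 0.0
```

```bash
python3 - <<'E'
from h import *
c=cams.capture("side"); P=cloud(c).reshape(-1,3)
q=P[(abs(P[:,0]-.638)<.015)&(P[:,2]>.225)&(P[:,2]<.255)&(abs(P[:,1])>.03)&(abs(P[:,1])<.25)]
print(len(q),np.polyfit(q[:,1],q[:,2],1))
cv2.imwrite("pics/s4.png",cv2.resize(c["pixels"][110:300,150:400,::-1],(790,600),interpolation=2))
E
```

```text
542 [0.00745666 0.24166259]
```

View pics/s4.png

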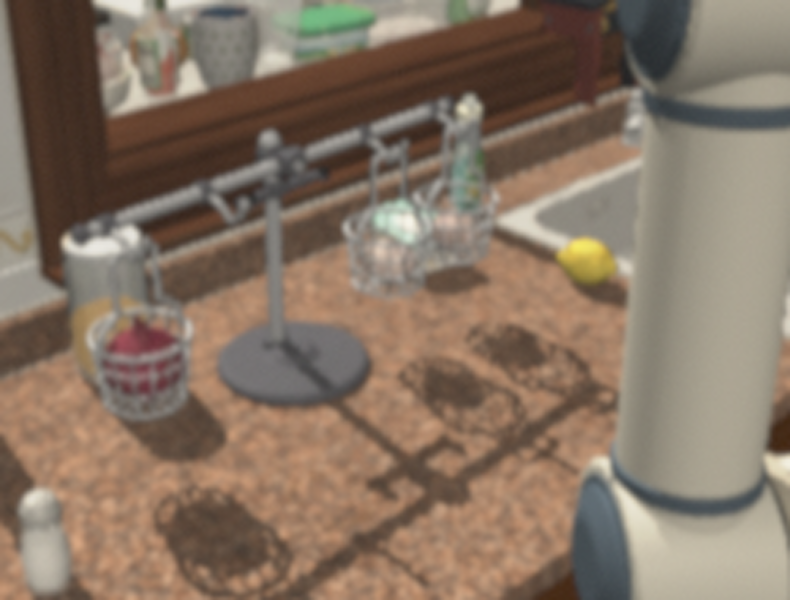

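All three baskets hang: onion on the left outer hook (140,360), garlic on the right hooks (390,245) and (455,220). The bar is level to about 0.007 rad. I'll let it settle, then hand it in.

{"op": "move_arm", "data": {
  "motion": [
    {"hand":50,"linear":[0,0,0],"yaw":0},
    {"hand":50,"linear":[0,0,0],"yaw":0},
    {"hand":50,"linear":[0,0,0],"yaw":0},
    {"hand":50,"linear":[0,0,0],"yaw":0},
    {"hand":50,"linear":[0,0,0],"yaw":0},
    {"hand":50,"linear":[0,0,0],"yaw":0},
    {"hand":50,"linear":[0,0,0],"yaw":0},
    {"hand":50,"linear":[0,0,0],"yaw":0},
    {"hand":50,"linear":[0,0,0],"yaw":0},
    {"hand":50,"linear":[0,0,0],"yaw":0},
    {"hand":50,"linear":[0,0,0],"yaw":0},
    {"hand":50,"linear":[0,0,0],"yaw":0}
  ]
}}

```text
t: 22.85
ee_pos: [0.4882, -0.3194, 0.3549]
ee_rot: [1.0, 0.02, -0.0, -0.0]
wrist_force: [0.7, 0.1, -0.2]
finger_gap: 0.808
finger_force: 0.0
```

{"op": "move_arm", "data": {
  "motion": [
    {"hand":50,"linear":[0,0,0],"yaw":0},
    {"hand":50,"linear":[0,0,0],"yaw":0},
    {"hand":50,"linear":[0,0,0],"yaw":0},
    {"hand":50,"linear":[0,0,0],"yaw":0},
    {"hand":50,"linear":[0,0,0],"yaw":0},
    {"hand":50,"linear":[0,0,0],"yaw":0},
    {"hand":50,"linear":[0,0,0],"yaw":0},
    {"hand":50,"linear":[0,0,0],"yaw":0},
    {"hand":50,"linear":[0,0,0],"yaw":0},
    {"hand":50,"linear":[0,0,0],"yaw":0},
    {"hand":50,"linear":[0,0,0],"yaw":0},
    {"hand":50,"linear":[0,0,0],"yaw":0}
  ]
}}

```text
t: 24.05
ee_pos: [0.4882, -0.3194, 0.3549]
ee_rot: [1.0, 0.02, 0.0, -0.0]
wrist_force: [-0.5, 0.2, -0.2]
finger_gap: 0.804
finger_force: 0.0
```

```bash
python3 - <<'E'
from h import *
a,b=[],[]
for i in range(4):
    P=cloud(cams.capture("side")).reshape(-1,3)
    q=P[(P[:,2]>.08)&(P[:,2]<.15)&(abs(P[:,0]-.6)<.07)]
    print([np.median(q[abs(q[:,1]-y)<.055],0).round(4).tolist() for y in(.215,-.114,-.226)])
print(r.sign_off())
E
```

```text
[[0.5732, 0.2276, 0.1273], [0.5942, -0.0999, 0.1191], [0.5989, -0.2131, 0.1177]]
[[0.5733, 0.2273, 0.1278], [0.5948, -0.0995, 0.1193], [0.5974, -0.213, 0.1185]]
[[0.5729, 0.2277, 0.1274], [0.5942, -0.0992, 0.1198], [0.598, -0.2127, 0.1183]]
[[0.5731, 0.2275, 0.1272], [0.5941, -0.0999, 0.1198], [0.5973, -0.2129, 0.1179]]
the job is handed in; nothing more can be done
None
```

The job is handed in at about 24 s: onion basket on the left outer hook, garlic baskets on both right hooks, bar level to about 0.007 rad and everything at rest in the last images; no verdict was returned.

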